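# Shift the dosing pump's feed lever through its gate to the triangle slot

## Robot

A 6-joint arm with a two-finger parallel gripper is mounted at the origin on a cart in front of the work surface, level with it; the furniture and walls round the work are solid. World frame = base frame: x ahead of the robot, y to its left, z up, the work surface at z = 0. Lengths are in m, angles in rad, forces in N, time in s.
With the tool pointing down it reaches from about 0.425 to 0.95 m from the base axis. Payload 3.5 kg.
Tool frame: the origin (TCP) lies between the finger pads; the fingertips stand 14 mm ahead of it and the grasp point (between the pads) lies 5 mm behind it; z points along the fingers, y is the line along which they close (so a half turn about z gives the same grasp; the last joint's range is limited). The gripper opens to 85 mm and grips with 20 to 120 N. Pads are 22 mm wide; open, the fingers measure 114 mm over their backs; the gripper's body (76 mm by 85 mm) begins 54 mm behind the grasp point. The pads swing forward as they close: fully open they stand 13 mm farther back than shut.
Start: joints at [1.027, 0.286, 1.577, -0, 1.279, -0.15], TCP at [0.259, 0.623, 0.245] pointing down, gripper open.
Joint ranges: [-2.77, 2.77], [-0.9, 2.22], [0.21, 2.48], [-1.53, 4.67], [0.24, 2.81], [-2.84, 2.84]. Speed limits (rad/s): [2.79, 2.79, 3.14, 3.14, 3.14, 3.14].

## Interface

Orientations are given as a unit quaternion [x, y, z, w].
In Python, from plant import * gives the robot as it stands.
- The arm moves only by the tool step_arm, never from a script. Its argument "commands" is a list of rows, each an object of numbers: "gripper": the gripper's target within -1 to 1 (shut at 1, half-way at 0, fully open at -1); "x", "y", "z": the shift along the tool's x, y, z in mm; "spin": the turn about the tool's z in degrees. A call has exactly 10 rows; each row shifts and turns the commanded pose from where the row before left it, along the tool's axes as they then stand; what a row does not reach is not made up. A row lasts 1/10 s, in which the tool goes at most 50 mm and 8.59 degrees, less where a joint would pass 70% of its speed; a pose out of reach is approached as far as the arm can. A call with a gripper value outside its range is refused whole. The fingers move at their own pace and stop on an object; "force" is the grip in N (left out, the last holds). Time passes only in rows, so rows that do not move let the fingers close, or fill a call up. It gives the time, the measured TCP pose, the force, the opening and the grip force at its end, in the units of the state.
- get_state(): the state, without advancing time (a new reading comes with each control period).
- read_camera(name): name is "scene" or "side" or "wrist"; returns a dict with "color" (384x512x3 uint8, red, green, blue), "z_map" (384x512 float32, m along the optical axis (not along the pixel's ray), 0 where there is no reading), "fx", "fy", "cx", "cy" (pixels), "eye" and "attitude" of the camera in the world; the wrist camera has in their place "mount" (4x4, takes a point from camera to tool coordinates, whose origin is the TCP and whose axes are the flange's). Camera axes: x right, y up, looking along -z (the intrinsics and any distortion apply to the point x, -y, -z); pixel columns grow to the right and rows downward; lengths in m; the calibration is good to about 2 mm. A picture is of the moment at which its call begins: read the wrist's pose just before it.
- sign_off(): hands the job in; it is judged then, once.
The state is a dict: "time": time; "qpos": joint angles; "dq": joint speeds; "joint_efforts": joint torques, N m; "eef_pos": TCP position; "tcp_rot": TCP orientation; "contact_force": force on the tool from outside, world axes, zero at the start; "wrist_torque": the same for the moment, N m; "opening": opening from 0.0 (shut) to 1.0 (fully open); "finger_force": force on a finger pad.
Only numpy, scipy, OpenCV 4.12 (cv2) and the standard library are available. Lean on these libraries where they do the work, as an engineer would, in place of code of your own. Each camera call takes 0.05 s, during which the arm holds its last target. There are 200 camera calls.

## Task

The feed lever of the dosing pump is parked in the single slot of the gate's left column. Using closed fingertips only as a pusher, push the lever out to the cross channel, along it and then fully home into the slot whose tag is a triangle, going into no other tagged slot on the way. Do not grip or force the lever, and leave the bottles and other loose things where they stand.

Things in the scene. Friction and masses are not known exactly. Their poses are not given: they have to be found in the camera images.
- pump: Dosing pump, fixed: grey box with a white deck, deck top 92 mm above the worktop. Origin on the worktop under the gate's centre; x to its back (away from the robot), y to its left, z up. The deck reaches x -85..+85, y -170..+100 mm. A round black pump head, 68 mm wide, stands 14 mm (its hub 20) out of the front at y -120, below the deck. See gate_centre for the slots.
- gate_centre (a point): Gate centre, on the deck top. Slots 17 mm wide: a cross channel along the pump's y at x 0 (y -38..+38 mm) and columns along x at y +30, 0, -30 (rod axis at x +-28 at their ends). Left column: only the near (-x) slot = park; beyond the channel it is solid and stops the lever. Middle and right: a near and a far slot each, one tag at each end. The tongues between slots have rounded tips.
- lever_fore (a joint): Lever tilt along the pump's x: 0 upright in the cross channel (play +-0.05), positive with the top to +x (far), negative to -x (near). At a slot's end about +-0.31 to +-0.35; parked it starts at -0.30 to -0.20. Held by friction: 1 to 2 N at the grip moves it and it stays where left.
- lever_side (a joint): Lever tilt along the pump's y, positive with the top to +y (left): about +0.36 in the left column, 0 in the middle, -0.36 in the right; it stops at about +-0.39 at the channel's ends. Same friction.
- grip_middle (a point): Middle of the lever's black round handle (push it with the tips about 10 mm below this point; far lower, a handle leaning to the gripper jams under it), 22 mm in diameter, 50 mm long (25 mm either side of this point), on a 12 mm steel rod. Pivot: on the pump's z axis, 12 mm above the worktop; 142 mm from it to this point (154 mm above the worktop when upright).
- rod_at_gate (a point): point on the axis of the lever's rod where it passes the gate, 86 mm from the pivot
- tag_triangle: slot tag, a flat dark steel triangle of about 27 mm side, 3 mm thick, fixed on the deck at the outer end of one of the four slots; origin at the centre of its underside. In the pump's frame its x is +52 mm (far slot) or -52 mm (near slot), its y +2 mm (middle column) or -34 mm (right column); which tag is at which slot changes
- tag_disc: slot tag, a flat dark steel disc 24 mm in diameter, 3 mm thick, fixed on the deck at the outer end of one of the four slots; origin at the centre of its underside. In the pump's frame its x is +52 mm (far slot) or -52 mm (near slot), its y +2 mm (middle column) or -34 mm (right column); which tag is at which slot changes
- tag_bar: slot tag, a flat dark steel single straight bar 26 x 7 mm, 3 mm thick, fixed on the deck at the outer end of one of the four slots; origin at the centre of its underside. In the pump's frame its x is +52 mm (far slot) or -52 mm (near slot), its y +2 mm (middle column) or -34 mm (right column); which tag is at which slot changes
- tag_cross: slot tag, a flat dark steel cross of two bars 26 x 7 mm, 3 mm thick, fixed on the deck at the outer end of one of the four slots; origin at the centre of its underside. In the pump's frame its x is +52 mm (far slot) or -52 mm (near slot), its y +2 mm (middle column) or -34 mm (right column); which tag is at which slot changes
- amber_vial: small glass vial 22 mm wide, 47 mm high, standing on the pump's deck at its right end (far corner); origin at the centre of its underside; to be left alone
- dropper_bottle: small dropper bottle 16 mm wide, 54 mm high, standing on the pump's deck at its right end (near corner); origin at the centre of its underside; to be left alone
- timer: kitchen-type timer 66x66x19 mm lying on the worktop left of the pump; origin at the centre of its underside; to be left alone
- petri_dish: closed petri dish 61 mm wide, 13 mm high, on the worktop left of the pump; origin at the centre of its underside; to be left alone

How it is judged:
On the way, in this order (a step that is already met when the one before it is completed fails the run):
1. the lever is out of park, upright in the cross channel (value of joint lever_fore between -0.08 and 0.08 rad), for 0.1 s.
2. the lever is in the slot with the triangle tag (horizontal distance between rod_at_gate and tag_triangle below 0.034 m and (value of joint lever_fore above 0.27 rad or value of joint lever_fore below -0.27 rad)), for 0.2 s.
At the end, for the whole second after the job is handed in: The lever is in the slot with the triangle tag (its rod at the gate within 34 mm of the tag's centre; the wrong slots are 41 mm or more away), home to within about 6 mm of the slot's end (lever_fore beyond 0.27 rad either way), at rest, and released (all of step 2 and velocity of joint lever_fore between -0.05 and 0.05 rad/s); the robot touches nothing.
It fails at once if the lever is pushed into another tagged slot ((horizontal distance between rod_at_gate and tag_disc below 0.034 m or horizontal distance between rod_at_gate and tag_bar below 0.034 m or horizontal distance between rod_at_gate and tag_cross below 0.034 m) and (value of joint lever_fore above 0.2 rad or value of joint lever_fore below -0.2 rad)).
It fails at once if the lever is gripped or forced (more than 25 N on it from the gripper's fingers) (contact force between the fingers and lever_fore above 25 N).
It fails at once if a loose thing is moved by more than 20 mm (distance of any of amber_vial, dropper_bottle, timer, petri_dish from where it was at the start of the episode above 0.02 m).
It fails at once if a bottle or vial is tipped (angle between any of amber_vial, dropper_bottle's own z axis and vertical above 0.4 rad).
It also fails if it takes over 58 s, if anything falls off the work surface, if the arm or the gripper's body presses on something with over 40 N, if the wrist force passes 120 N, or if a joint passes its speed limit or range.

## Working session

There is one attempt and no reset: what is moved stays moved. The work goes in short steps, Python scripts to look and compute and a tool call to move; the robot and the scene stay as the last step left them, time stands still between calls to the robot, and variables do not carry over. Pictures are saved under pics/ and viewed, at most 10 in all, crops included, and the job is handed in when it is done.

Besides the shell and the picture viewer there is one more tool, called after "Request:" as a command line: name --argument value ..., lists and objects as JSON in quotes. step_arm: Moves the arm, as the interface text tells. Its arguments: {"type":"object","properties":{"commands":{"type":"array"},"force":{"type":"number"}},"required":["commands"]}

```bash
mkdir -p pics
cat > h.py <<'E'
from plant import *
import numpy as np, cv2
from scipy.spatial.transform import Rotation as R
def snap(n,f):
    s=get_state(); c=read_camera(n); cv2.imwrite('pics/'+f+'.png',c['color'][:,:,::-1])
    np.savez('pics/'+f+'.npz',eef=s['eef_pos'],rot=s['tcp_rot'],**c); return c
def pts(f,uv):
    c=np.load('pics/'+f+'.npz'); out=[]
    for u,v in uv:
        u,v=int(u),int(v)
        z=c['z_map'][v-1:v+2,u-1:u+2]; z=np.median(z[z>0]) if (z>0).any() else np.nan
        out.append(world(c,u,v,z))
    return np.array(out)
def world(c,u,v,z):
    p=np.array([(u-c['cx'])/c['fx']*z,-(v-c['cy'])/c['fy']*z,-z])
    if 'mount' in c:
        q=(c['mount']@np.append(p,1))[:3]; return R.from_quat(c['rot']).apply(q)+c['eef']
    A=c['attitude']; A=R.from_quat(A).as_matrix() if A.size==4 else A
    return A@p+c['eye']
E
python3 - <<'E'
from h import *
for n in ['scene','side']:
    c=snap(n,n+'1'); print(n,c.keys(),c['eye'],c['attitude'])
a=cv2.imread('pics/scene1.png');b=cv2.imread('pics/side1.png')
print(get_state())
E
```

```text
scene dict_keys(['color', 'z_map', 'fx', 'fy', 'cx', 'cy', 'eye', 'attitude']) [-0.12338488 -0.67340629  1.02762294] [ 0.3752564  -0.13567243 -0.31764829  0.86015998]
side dict_keys(['color', 'z_map', 'fx', 'fy', 'cx', 'cy', 'eye', 'attitude']) [ 0.37647393 -0.91078818  0.50231479] [ 0.56114854 -0.0536499  -0.05538652  0.82411549]
{'time': 0.1, 'qpos': array([ 1.02701359e+00,  2.87126029e-01,  1.57804755e+00, -2.27787669e-05,
        1.27860431e+00, -1.50020672e-01]), 'dq': array([ 0.00050728, -0.00058238, -0.00406954,  0.00193011, -0.00236444,
        0.00048231]), 'joint_efforts': array([ 7.68648351e-04, -4.07296228e+01, -2.93697292e+01, -1.66249770e-04,
        3.43789718e-03, -5.47939933e-06]), 'eef_pos': array([0.25866491, 0.62285236, 0.24404365]), 'tcp_rot': array([ 1.95608226e-01,  9.80681512e-01, -1.03124036e-03, -3.61221695e-04]), 'contact_force': array([-0.14350304,  0.53104353, -1.22988592]), 'wrist_torque': array([-0.01762726,  0.00661864,  0.0128859 ]), 'finger_force': 0.0, 'opening': 0.997955244937399}
```

View pics/scene1.png

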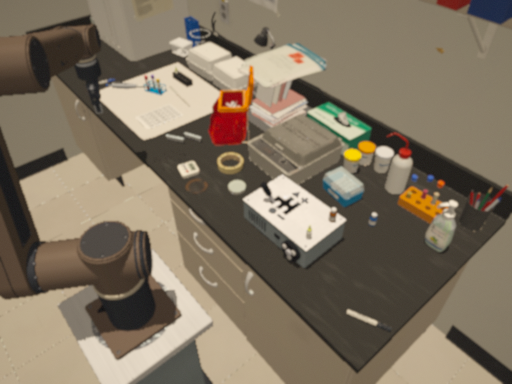

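View pics/side1.png

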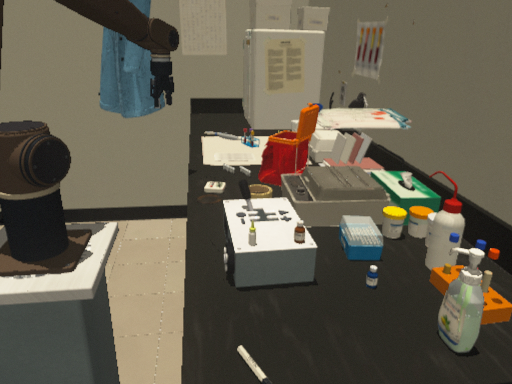

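The pump is at about (292,215) in scene and (265,235) in side. The lever's black handle is near (268,188) in scene and (246,190) in side. I'll enlarge both.

Run:
```python
from h import *
a=cv2.imread('pics/scene1.png')[165:275,230:360];b=cv2.imread('pics/side1.png')[165:295,210:320]
a=cv2.resize(a,None,fx=4.2*0.95,fy=4.2*.95,interpolation=cv2.INTER_CUBIC)[:, :]
cv2.imwrite('pics/a.png',cv2.resize(cv2.imread('pics/scene1.png')[170:265,235:355],(800,633),interpolation=cv2.INTER_CUBIC)[:600])
c=np.load('pics/scene1.npz')
# deck top points: plane near z=.092
v,u=np.mgrid[165:270,230:360]; P=np.array([world(c,x,y,c['z_map'][y,x]) for x,y in zip(u.ravel(),v.ravel())])
m=(abs(P[:,2]-.092)<.006); 
col=c['color'][v.ravel(),u.ravel()].astype(int); m&=col.min(1)>130
Q=P[m]; print(m.sum(),Q.mean(0),Q[:,2].mean())
r=cv2.minAreaRect((Q[:,:2]*1000).astype(np.float32)); print(r, cv2.boxPoints(r))
```

```text
3250 [ 0.52262445 -0.07848004  0.09214242] 0.09214242019800947
((527.6183471679688, -66.47233581542969), (177.63275146484375, 277.1949157714844), 1.4717075824737549) [[ 435.27164    69.79831 ]
 [ 442.3909   -207.30518 ]
 [ 619.9651   -202.74298 ]
 [ 612.8458     74.360504]]
```

View pics/a.png

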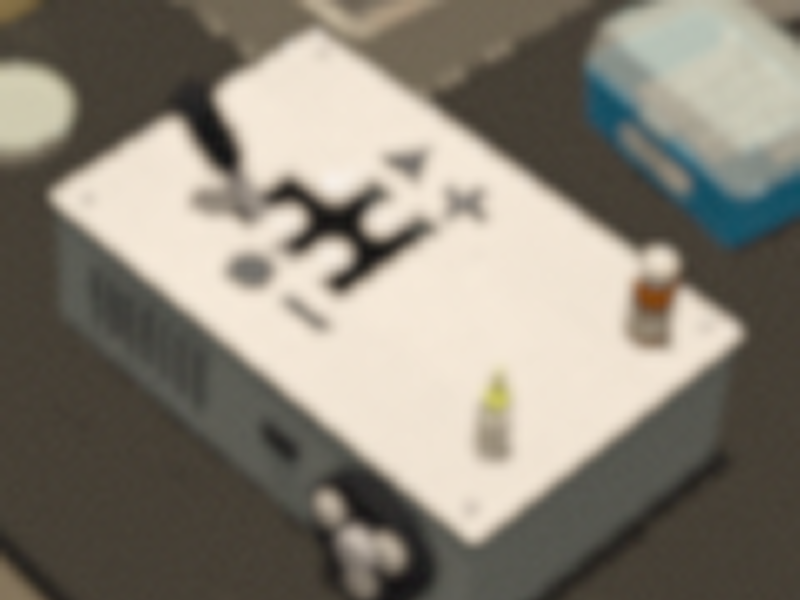

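The triangle is at crop (405,163), so it belongs to the far slot of the middle column. Cross is far right, disc near middle and bar near right. Next I'll check the pump pose with the tags, find the handle, and look for obstacles on the way.

Run:
```python
from h import *
s=800/120
uv=[(235+x/s,170+y/s) for x,y in [(405,163),(465,205),(250,268),(307,313),(192,95),(222,145),(210,120)]]
P=pts('scene1',np.round(uv)); c=np.load('pics/scene1.npz')
th=np.radians(1.47);M=np.array([[np.cos(th),np.sin(th)],[-np.sin(th),np.cos(th)]]);o=np.array([.5267,-.0315])
for (u,v),p in zip(uv,P):
    ray=world(c,u,v,1.0)-c['eye']; q=c['eye']+ray*(.095-c['eye'][2])/ray[2]
    print(p.round(4), 'z95 in pump',(M@(q[:2]-o)*1000).round(1),'depth in pump',(M@(p[:2]-o)*1000).round(1))
v,u=np.mgrid[0:384:2,0:512:2]; W=np.array([world(c,x,y,c['z_map'][y,x]) for x,y in zip(u.ravel(),v.ravel()) if c['z_map'][y,x]>0])
for y0 in np.arange(-.1,.7,.1):
    k=(W[:,0]>.2)&(W[:,0]<.62)&(W[:,1]>y0)&(W[:,1]<y0+.1); 
    print(round(y0,1),W[k][:,2].max().round(3),W[k][W[k][:,2].argmax()].round(3))
```

```text
[ 0.5783 -0.0291  0.0956] z95 in pump [50.1  0.6] depth in pump [51.6  1.1]
[ 0.5784 -0.0691  0.0949] z95 in pump [ 50.8 -37.7] depth in pump [ 50.7 -38.9]
[ 0.4745 -0.0312  0.0955] z95 in pump [-51.3   0.4] depth in pump [-52.2   1.7]
[ 0.477  -0.0689  0.0936] z95 in pump [-51.3 -36.9] depth in pump [-50.6 -36.1]
[0.4839 0.0173 0.1639] z95 in pump [  7.  103.2] depth in pump [-41.5  49.9]
[0.4875 0.0027 0.1387] z95 in pump [-5.9 67.9] depth in pump [-38.3  35.2]
[0.4849 0.0091 0.1526] z95 in pump [ 1.6 84.4] depth in pump [-40.8  41.6]
-0.1 0.12 [ 0.493 -0.     0.12 ]
0.0 0.166 [0.483 0.016 0.166]
0.1 0.017 [0.53  0.198 0.017]
0.2 0.028 [0.536 0.275 0.028]
0.3 0.027 [0.609 0.32  0.027]
0.4 0.572 [0.202 0.464 0.572]
0.5 0.557 [0.202 0.531 0.557]
0.6 0.529 [0.204 0.618 0.529]
```

Request:
step_arm --commands '[{"gripper":1,"spin":-8},{"gripper":1,"spin":-8},{"gripper":1,"spin":-8},{"gripper":1,"x":-11,"y":-43},{"gripper":1,"x":-11,"y":-43},{"gripper":1,"x":-11,"y":-43},{"gripper":1,"x":-11,"y":-43},{"gripper":1,"x":-11,"y":-43},{"gripper":1,"x":-11,"y":-43},{"gripper":1,"x":-11,"y":-43}]' --force 20

```text
invalid input
```

Request:
step_arm --commands '[{"gripper":1,"x":-11,"y":-43},{"gripper":1,"x":-11,"y":-43},{"gripper":1,"x":-11,"y":-43},{"gripper":1,"x":-11,"y":-43},{"gripper":1,"x":-11,"y":-43},{"gripper":1,"x":-11,"y":-43},{"gripper":1},{"gripper":1},{"gripper":1},{"gripper":1}]'

```text
invalid input
```

Run:
```python
from h import *
s=get_state(); print(s['eef_pos'],s['tcp_rot'],R.from_quat(s['tcp_rot']).as_matrix().round(4),s['opening'],s['time'],s['contact_force'])
snap('wrist','w1');
```

```text
[0.25866491 0.62285236 0.24404365] [ 1.95608226e-01  9.80681512e-01 -1.03124036e-03 -3.61221695e-04] [[-9.235e-01  3.837e-01 -1.100e-03]
 [ 3.837e-01  9.235e-01 -1.900e-03]
 [ 3.000e-04 -2.200e-03 -1.000e+00]] 0.997955244937399 0.1 [-0.14350304  0.53104353 -1.22988592]
```

View pics/w1.png

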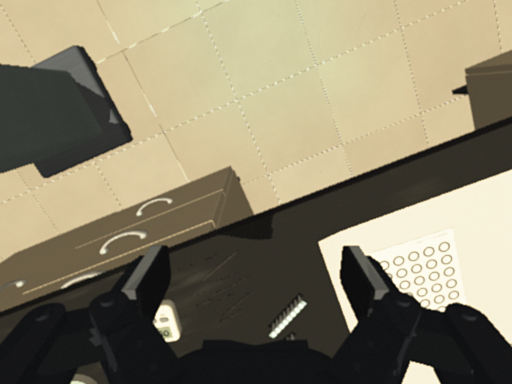

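Both calls were refused, so the arm hasn't moved; the picture shows the worktop under the start pose. The rows may need every field, so I'll fill them all in.

Request:
step_arm --commands '[{"gripper":1,"x":0,"y":0,"z":0,"spin":-8},{"gripper":1,"x":0,"y":0,"z":0,"spin":-8},{"gripper":1,"x":0,"y":0,"z":0,"spin":-8},{"gripper":1,"x":-11,"y":-43,"z":0,"spin":0},{"gripper":1,"x":-11,"y":-43,"z":0,"spin":0},{"gripper":1,"x":-11,"y":-43,"z":0,"spin":0},{"gripper":1,"x":-11,"y":-43,"z":0,"spin":0},{"gripper":1,"x":-11,"y":-43,"z":0,"spin":0},{"gripper":1,"x":-11,"y":-43,"z":0,"spin":0},{"gripper":1,"x":-11,"y":-43,"z":0,"spin":0}]' --force 20

```text
time: 1.15
eef_pos: [0.3434, 0.3226, 0.2451]
tcp_rot: [-0.013, 1.0, -0.0, -0.0]
contact_force: [1.2, -0.1, -0.6]
opening: -0.005
finger_force: 0.0
```

Request:
step_arm --commands '[{"gripper":1,"x":-12,"y":-44,"z":0,"spin":0},{"gripper":1,"x":-12,"y":-44,"z":0,"spin":0},{"gripper":1,"x":-12,"y":-44,"z":0,"spin":0},{"gripper":1,"x":-12,"y":-44,"z":0,"spin":0},{"gripper":1,"x":-12,"y":-44,"z":0,"spin":0},{"gripper":1,"x":-12,"y":-44,"z":0,"spin":0},{"gripper":1,"x":-12,"y":-44,"z":0,"spin":0},{"gripper":1,"x":0,"y":0,"z":0,"spin":0},{"gripper":1,"x":0,"y":0,"z":0,"spin":0},{"gripper":1,"x":0,"y":0,"z":0,"spin":0}]'

```text
time: 2.15
eef_pos: [0.4347, 0.0194, 0.245]
tcp_rot: [-0.013, 1.0, 0.0, -0.0]
contact_force: [-0.4, 0.4, -0.4]
opening: -0.002
finger_force: 0.0
```

```bash
cat >> h.py <<'E'
th=np.radians(1.47);M=np.array([[np.cos(th),np.sin(th)],[-np.sin(th),np.cos(th)]]);o=np.array([.5265,-.0335])
def pump(p): p=np.asarray(p); return np.r_[M@(p[:2]-o),p[2]]*1000
E
python3 - <<'E'
from h import *
s=get_state(); print(pump(s['eef_pos']),R.from_quat(s['tcp_rot']).as_matrix().round(3)); snap('wrist','w2')
E
```

```text
[-90.36553889  55.26799805 244.99312958] [[-1.    -0.026 -0.001]
 [-0.026  1.     0.001]
 [ 0.001  0.001 -1.   ]]
```

View pics/w2.png

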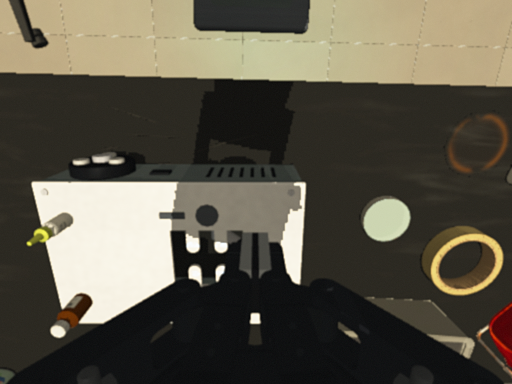

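The wrist view shows the disc at (206,214), the bar at (172,215) and the deck's near corners at about (33,183) and (305,182). The lever is hidden behind the fingers. I'll use those points to check the pump frame.

Run:
```python
from h import *
c=np.load('pics/w2.npz')
e=world(c,0,0,0)
for (u,v),h in zip([(206,215),(172,215),(33,183),(305,182)],[.095,.095,.092,.092]):
    r=world(c,u,v,1.)-e; q=e+r*(h-e[2])/r[2]; print(pump(q).round(1), pump(pts('w2',[(u,v)])[0]).round(1))
# handle cloud from fixed cameras
for f,(r0,r1,c0,c1) in {'scene1':(175,200,255,280),'side1':(170,215,230,265)}.items():
    c=np.load('pics/'+f+'.npz'); L=[]
    for v in range(r0,r1):
        for u in range(c0,c1):
            z=c['z_map'][v,u]
            if z>0:
                p=pump(world(c,u,v,z))
                if 112<p[2]<190 and -80<p[0]<20 and 10<p[1]<90: L.append(p)
    L=np.array(L); print(f,len(L))
    for a in range(112,175,12):
        k=L[(L[:,2]>=a)&(L[:,2]<a+12)]
        if len(k): print(a,len(k),np.median(k,0).round(1),k.min(0).round(1),k.max(0).round(1))
```

```text
[-51.9   5.6  95. ] [-52.    5.7  95.3]
[-51.8 -29.1  95. ] [-51.9 -29.   95.2]
[ -85.  -165.4   92. ] [ -85.2 -165.    92.6]
[-86.3 105.4  92. ] [-58.7 121.6   1.1]
scene1 109
112 11 [-32.3  35.9 120.1] [-40.3  33.8 112.8] [-26.4  43.5 123.4]
124 18 [-36.8  37.5 129.4] [-44.3  33.7 124.7] [-26.6  48.3 135. ]
136 28 [-40.4  41.2 142.5] [-48.9  35.8 136.4] [-26.5  53.4 147.9]
148 31 [-43.4  47.6 155.7] [-51.7  40.  148.7] [-27.9  65.4 159.8]
160 21 [-41.4  52.5 162. ] [-49.8  46.5 160. ] [-32.4  63.5 166. ]
side1 180
112 25 [-26.3  38.1 117.8] [-37.4  29.8 112.2] [-19.9  44.5 123.9]
124 42 [-31.1  40.4 129.4] [-42.2  35.4 124.1] [-19.4  48.9 135.8]
136 45 [-33.2  43.8 142.3] [-44.4  37.5 136.1] [-21.8  52.  147.9]
148 46 [-37.6  47.5 153.4] [-46.7  39.3 148.1] [-25.1  55.3 159.8]
160 22 [-37.1  52.1 162.4] [-46.2  48.1 160. ] [-29.3  59.8 166.6]
```

Against the tool, the pump origin sits about 3.5 mm further in +y than my estimate, so I use y = -0.030. Now I lower the closed tips in front of the parked handle.

Request:
step_arm --commands '[{"gripper":1,"x":0,"y":-4,"z":25,"spin":0},{"gripper":1,"x":0,"y":0,"z":25,"spin":0},{"gripper":1,"x":0,"y":0,"z":25,"spin":0},{"gripper":1,"x":0,"y":0,"z":23,"spin":0},{"gripper":1,"x":0,"y":0,"z":0,"spin":0},{"gripper":1,"x":-5,"y":0,"z":0,"spin":0},{"gripper":1,"x":-5,"y":0,"z":0,"spin":0},{"gripper":1,"x":-5,"y":0,"z":0,"spin":0},{"gripper":1,"x":-4,"y":0,"z":0,"spin":0},{"gripper":1,"x":0,"y":0,"z":0,"spin":0}]'

```text
time: 3.2
eef_pos: [0.4553, 0.0149, 0.1481]
tcp_rot: [-0.013, 1.0, -0.0, 0.001]
contact_force: [-0.9, -0.1, -0.7]
opening: 0.001
finger_force: 0.0
```

```bash
sed -i 's/-.0335/-.0300/' h.py
python3 - <<'E'
from h import *
s=get_state(); print(pump(s['eef_pos']),s['contact_force'])
E
```

```text
[-70.02081588  46.70740225 148.10330039] [-0.90744236 -0.13904992 -0.74926618]
```

Request:
step_arm --commands '[{"gripper":1,"x":-4,"y":0,"z":0,"spin":0},{"gripper":1,"x":-4,"y":0,"z":0,"spin":0},{"gripper":1,"x":-4,"y":0,"z":0,"spin":0},{"gripper":1,"x":-4,"y":0,"z":0,"spin":0},{"gripper":1,"x":-4,"y":0,"z":0,"spin":0},{"gripper":1,"x":-4,"y":0,"z":0,"spin":0},{"gripper":1,"x":-4,"y":0,"z":0,"spin":0},{"gripper":1,"x":-4,"y":0,"z":0,"spin":0},{"gripper":1,"x":-4,"y":0,"z":0,"spin":0},{"gripper":1,"x":-4,"y":0,"z":0,"spin":0}]'

```text
time: 4.2
eef_pos: [0.4946, 0.016, 0.1473]
tcp_rot: [-0.013, 1.0, -0.0, 0.0]
contact_force: [-1.6, 0.4, 2.2]
opening: 0.001
finger_force: 0.7
```

Request:
step_arm --commands '[{"gripper":1,"x":-1,"y":0,"z":0,"spin":0},{"gripper":1,"x":-1,"y":0,"z":0,"spin":0},{"gripper":1,"x":-1,"y":0,"z":0,"spin":0},{"gripper":1,"x":-1,"y":0,"z":0,"spin":0},{"gripper":1,"x":0,"y":0,"z":0,"spin":0},{"gripper":1,"x":0,"y":0,"z":0,"spin":0},{"gripper":1,"x":0,"y":0,"z":0,"spin":0},{"gripper":1,"x":0,"y":0,"z":0,"spin":0},{"gripper":1,"x":0,"y":0,"z":0,"spin":0},{"gripper":1,"x":0,"y":0,"z":0,"spin":0}]'

```text
time: 5.2
eef_pos: [0.4983, 0.0162, 0.1473]
tcp_rot: [-0.013, 1.0, -0.0, 0.0]
contact_force: [-0.8, 0.7, 0.7]
opening: -0.0
finger_force: 0.5
```

```bash
cat >> h.py <<'E'
def look(f):
    s=get_state(); print(pump(s['eef_pos']).round(1),s['contact_force'].round(1),s['time'])
    snap('scene',f+'s'); snap('side',f+'d')
    A=cv2.resize(cv2.imread('pics/'+f+'s.png')[165:250,235:325],(425,400),interpolation=3)
    B=cv2.resize(cv2.imread('pics/'+f+'d.png')[155:245,220:310],(400,400),interpolation=3)
    cv2.imwrite('pics/'+f+'.png',np.hstack([A[:,:400],B]))
E
python3 -c "
from h import *
look('p1')"
```

```text
[-27.   46.9 147.3] [-0.8  0.7  0.7] 5.2
```

View pics/p1.png

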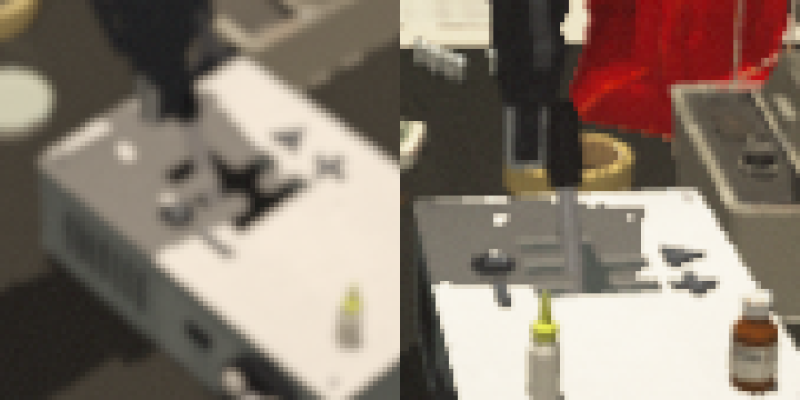

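In the side view the rod (570,240) is near upright and the handle touches the fingertip's far face. I'll inch on until the channel's far wall is felt.

Request:
step_arm --commands '[{"gripper":1,"x":-1,"y":0,"z":0,"spin":0},{"gripper":1,"x":-1,"y":0,"z":0,"spin":0},{"gripper":1,"x":-1,"y":0,"z":0,"spin":0},{"gripper":1,"x":-1,"y":0,"z":0,"spin":0},{"gripper":1,"x":0,"y":0,"z":0,"spin":0},{"gripper":1,"x":0,"y":0,"z":0,"spin":0},{"gripper":1,"x":0,"y":0,"z":0,"spin":0},{"gripper":1,"x":0,"y":0,"z":0,"spin":0},{"gripper":1,"x":0,"y":0,"z":0,"spin":0},{"gripper":1,"x":0,"y":0,"z":0,"spin":0}]'

```text
time: 6.3
eef_pos: [0.5023, 0.0162, 0.1473]
tcp_rot: [-0.013, 1.0, -0.0, 0.0]
contact_force: [-0.2, -0.3, 1.2]
opening: -0.002
finger_force: 0.4
```

```bash
cat >> h.py <<'E'
def rodfit(f,yr=(-70,90),xr=(-60,60)):
    c=np.load('pics/'+f+'.npz'); L=[]
    for v in range(155,250):
        for u in range(215,330):
            z=c['z_map'][v,u]
            if z>0:
                p=pump(world(c,u,v,z))
                if 98<p[2]<190 and xr[0]<p[0]<xr[1] and yr[0]<p[1]<yr[1]: L.append(p)
    L=np.array(L)
    for a in range(98,182,12):
        k=L[(L[:,2]>=a)&(L[:,2]<a+12)]
        if len(k): print(a,len(k),np.median(k,0).round(1),k.min(0).round(1),k.max(0).round(1))
E
python3 -c "
from h import *
look('p2'); rodfit('p2d')"
```

```text
[-23.   46.8 147.3] [-0.2 -0.3  1.2] 6.3
98 25 [ -0.9  28.8 103.9] [ -5.6 -35.2  98. ] [ 43.2  37.3 109.3]
110 25 [ -0.7  33.8 115. ] [ -5.7  30.9 110.2] [  5.1  39.4 121.8]
122 32 [ -1.   35.8 128.1] [ -9.8  29.5 122.3] [  7.9  45.  133.7]
134 74 [ -9.4  39.2 140.6] [-32.9  33.  134.2] [  7.9  45.  145.8]
146 80 [ -9.8  40.6 152.1] [-33.   30.4 146. ] [  8.9  50.  157.5]
158 86 [-12.9  42.3 163.7] [-33.2  28.7 158. ] [  9.1  56.3 169.9]
170 23 [-29.3  33.3 176. ] [-36.   17.3 170.1] [  1.1  67.7 181.4]
```

The rod stands at x of about -1 at all heights, so the lever is upright in the channel. Now I back off, go round to the left side and come level with x = 0.

Request:
step_arm --commands '[{"gripper":1,"x":12,"y":0,"z":0,"spin":0},{"gripper":1,"x":25,"y":0,"z":0,"spin":0},{"gripper":1,"x":0,"y":25,"z":0,"spin":0},{"gripper":1,"x":0,"y":25,"z":0,"spin":0},{"gripper":1,"x":-20,"y":0,"z":0,"spin":0},{"gripper":1,"x":-20,"y":0,"z":0,"spin":0},{"gripper":1,"x":-20,"y":0,"z":0,"spin":0},{"gripper":1,"x":0,"y":0,"z":0,"spin":0},{"gripper":1,"x":0,"y":0,"z":0,"spin":0},{"gripper":1,"x":0,"y":0,"z":0,"spin":0}]'

```text
time: 7.4
eef_pos: [0.5227, 0.0668, 0.1469]
tcp_rot: [-0.013, 1.0, 0.0, -0.001]
contact_force: [0.2, 0.3, 0.8]
opening: 0.0
finger_force: 0.0
```

```bash
python3 -c "
from h import *
look('p3'); rodfit('p3d',yr=(10,80));print();rodfit('p3s',yr=(10,80))"
```

```text
[ -1.3  96.9 146.9] [0.2 0.3 0.8] 7.4
98 23 [ -0.9  30.7 104.3] [-5.2 26.8 98.6] [  4.4  36.3 109.8]
110 25 [ -0.8  33.8 116.3] [ -5.9  28.5 110.2] [  5.2  40.3 121.3]
122 32 [ -1.9  36.4 128.9] [ -9.6  31.4 122.4] [  8.  45. 134.]
134 40 [ -1.6  38.6 140.3] [ -9.6  31.2 134.6] [  8.   45.4 146. ]
146 46 [ -2.4  44.  151.7] [-11.1  36.9 146.1] [  8.6  53.8 157.8]
158 48 [ -1.8  48.4 164. ] [-11.3  42.5 158.1] [  8.9  57.5 169.7]
170 9 [ -0.9  68.6 179.9] [-11.4  67.  179.5] [ 11.5  70.6 180.4]

98 13 [ -4.1  28.4 102.9] [-8.1 23.5 98.6] [  0.2  35.2 108.7]
110 15 [ -5.8  32.8 116.2] [ -8.9  28.5 110.1] [  2.6  38.6 120.6]
122 16 [ -8.6  34.8 130.7] [-12.8  31.1 123.6] [-1.000e-01  4.740e+01  1.339e+02]
134 21 [ -8.4  38.9 140.3] [-14.4  33.4 134.2] [  2.6  51.7 144.3]
146 32 [ -9.6  42.2 153. ] [-14.1  34.6 146.2] [  2.8  79.9 157.9]
158 36 [ -5.8  49.3 165.6] [-14.4  42.  158.4] [  4.4  79.3 169.9]
170 5 [-13.9  64.9 177.9] [-15.1  51.9 170.3] [ -9.2  72.6 180.8]
```

View pics/p3.png

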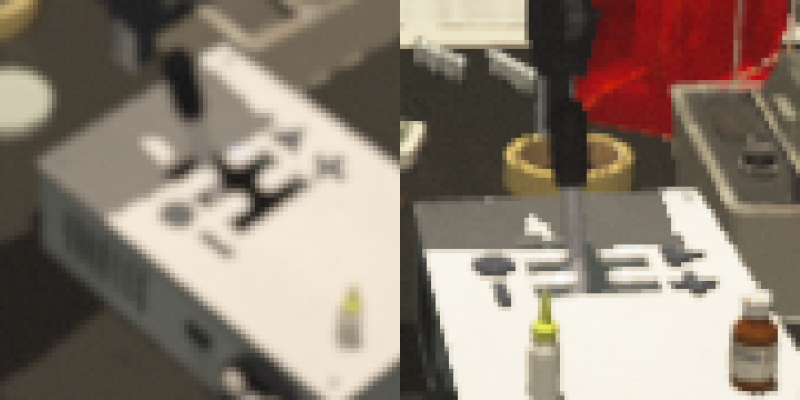

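The lever is upright and leans left, and the fingertips are to its left, level with it. I push to -y slowly and rise a little as the lever rights itself.

Request:
step_arm --commands '[{"gripper":1,"x":0,"y":-4,"z":0,"spin":0},{"gripper":1,"x":0,"y":-4,"z":0,"spin":0},{"gripper":1,"x":0,"y":-4,"z":0,"spin":0},{"gripper":1,"x":0,"y":-4,"z":0,"spin":0},{"gripper":1,"x":0,"y":-4,"z":0,"spin":0},{"gripper":1,"x":0,"y":-4,"z":0,"spin":0},{"gripper":1,"x":0,"y":-4,"z":0,"spin":0},{"gripper":1,"x":0,"y":-4,"z":0,"spin":0},{"gripper":1,"x":0,"y":-4,"z":-1,"spin":0},{"gripper":1,"x":0,"y":-4,"z":-1,"spin":0}]'

```text
time: 8.5
eef_pos: [0.5251, 0.0265, 0.1494]
tcp_rot: [-0.013, 1.0, -0.0, 0.0]
contact_force: [-0.4, 2.1, 1.3]
opening: 0.0
finger_force: 0.9
```

Request:
step_arm --commands '[{"gripper":1,"x":0,"y":-4,"z":-1,"spin":0},{"gripper":1,"x":0,"y":-4,"z":-1,"spin":0},{"gripper":1,"x":0,"y":-4,"z":-1,"spin":0},{"gripper":1,"x":0,"y":-4,"z":-1,"spin":0},{"gripper":1,"x":0,"y":-4,"z":-1,"spin":0},{"gripper":1,"x":0,"y":-3,"z":0,"spin":0},{"gripper":1,"x":0,"y":0,"z":0,"spin":0},{"gripper":1,"x":0,"y":0,"z":0,"spin":0},{"gripper":1,"x":0,"y":0,"z":0,"spin":0},{"gripper":1,"x":0,"y":0,"z":0,"spin":0}]'

```text
time: 9.5
eef_pos: [0.5255, 0.0038, 0.1543]
tcp_rot: [-0.013, 1.0, -0.0, -0.0]
contact_force: [0.7, -0.9, 0.7]
opening: 0.001
finger_force: 0.0
```

```bash
python3 -c "
from h import *
look('p4'); rodfit('p4d',yr=(-30,60),xr=(-25,25));print();rodfit('p4s',yr=(-30,60),xr=(-25,25))"
```

```text
[-1.000e-01  3.380e+01  1.543e+02] [ 0.7 -0.9  0.7] 9.5
98 19 [ -1.1   0.3 105.5] [-4.  -5.  98.1] [  4.3   4.3 109.6]
110 21 [ -1.6   0.3 116.5] [ -5.6  -2.5 111.1] [  3.7   8.6 121.7]
122 22 [ -1.8   1.  128. ] [ -8.6  -2.3 122.9] [  8.    7.8 133.3]
134 42 [ -2.9  -1.1 140.7] [-11.2  -5.7 134.3] [  7.4  40.9 145.8]
146 46 [ -4.3  -0.  151.8] [-11.4  -6.2 146. ] [  7.5  41.5 157.7]
158 50 [ -5.7   0.2 164.2] [-11.8  -5.2 158.1] [  6.8  29.8 169.9]
170 71 [ -2.2   6.2 176.7] [-11.6  -3.8 170.2] [ 11.5  31.  181.9]

98 14 [ -4.   -0.9 104.9] [-8.9 -3.6 98.2] [  1.1   5.  109.3]
110 9 [ -5.3  -1.6 118.2] [ -9.1  -3.1 110.3] [  0.5   3.2 121.8]
122 8 [-5.400e+00  1.000e-01  1.248e+02] [ -9.7  -2.7 122.5] [  2.    1.9 130.9]
134 25 [-10.5  -0.3 142.5] [-14.   -6.2 134.2] [  2.3  39.3 146. ]
146 42 [-10.5  19.6 152.8] [-16.3  -6.2 146.1] [  1.6  44.8 157.8]
158 36 [-10.3   8.4 164.7] [-14.6  -6.1 158.7] [ -0.5  43.  170. ]
170 48 [ -8.6   6.9 174.8] [-14.6  -4.5 170.3] [  3.5  43.2 181.5]
```

By the side camera, with its offset calibrated on the left stop, the handle is still about 7 mm left of the middle. I'll push 7 mm more.

Request:
step_arm --commands '[{"gripper":1,"x":0,"y":-2,"z":-1,"spin":0},{"gripper":1,"x":0,"y":-2,"z":0,"spin":0},{"gripper":1,"x":0,"y":-2,"z":0,"spin":0},{"gripper":1,"x":0,"y":-1,"z":0,"spin":0},{"gripper":1,"x":0,"y":0,"z":0,"spin":0},{"gripper":1,"x":0,"y":0,"z":0,"spin":0},{"gripper":1,"x":0,"y":0,"z":0,"spin":0},{"gripper":1,"x":0,"y":0,"z":0,"spin":0},{"gripper":1,"x":0,"y":0,"z":0,"spin":0},{"gripper":1,"x":0,"y":0,"z":0,"spin":0}]'

```text
time: 10.6
eef_pos: [0.5258, -0.0032, 0.1553]
tcp_rot: [-0.013, 1.0, -0.0, 0.0]
contact_force: [0.6, 0.6, -0.1]
opening: 0.002
finger_force: 0.1
```

```bash
python3 -c "
from h import *
look('p5'); rodfit('p5d',yr=(-30,10),xr=(-25,25));print();rodfit('p5s',yr=(-30,10),xr=(-25,25))"
```

```text
[ -0.   26.8 155.3] [ 0.6  0.6 -0.1] 10.6
98 23 [ -0.2  -2.6 103.7] [-4.6 -6.7 98.1] [  5.9  -0.4 109. ]
110 23 [  0.2  -3.4 115.6] [ -4.8  -7.8 110.2] [  5.9   0.3 121.5]
122 24 [ -1.   -3.6 128.7] [ -8.9  -9.5 122.7] [  6.9   3.6 133.8]
134 35 [ -1.7  -7.1 140.9] [-10.1 -11.1 134.1] [  9.4   0.2 145.8]
146 41 [ -2.   -6.8 151.9] [-10.6 -11.2 146.1] [  9.1  -0.6 156.9]
158 42 [ -2.3  -7.1 163.7] [-10.7 -11.8 158.1] [  9.    0.9 169.8]
170 47 [ -2.   -5.4 175.5] [-10.6  -9.  170. ] [  9.2   7.  179.9]

98 11 [ -5.1  -4.6 105.4] [-8.7 -6.7 99.2] [  3.3   0.7 109.6]
110 10 [ -4.6  -3.3 116.9] [ -8.1  -7.7 111.1] [  3.3   0.6 120.3]
122 7 [ -7.6  -6.1 130.9] [-11.4  -7.8 124.9] [-0.000e+00  1.000e-01  1.328e+02]
134 15 [ -9.8  -6.8 139.5] [-13.3 -10.5 134.4] [ -0.5   4.  145.6]
146 24 [-10.9  -7.4 153.2] [-14.5 -13.2 146.3] [ -1.1   4.7 157.6]
158 18 [ -9.9  -5.6 164.3] [-14.4 -11.3 158.3] [  1.3   7.4 170. ]
170 34 [ -7.5  -4.5 176.2] [-15.1 -11.9 170.1] [  5.7   7.2 180.3]
```

View pics/p5.png

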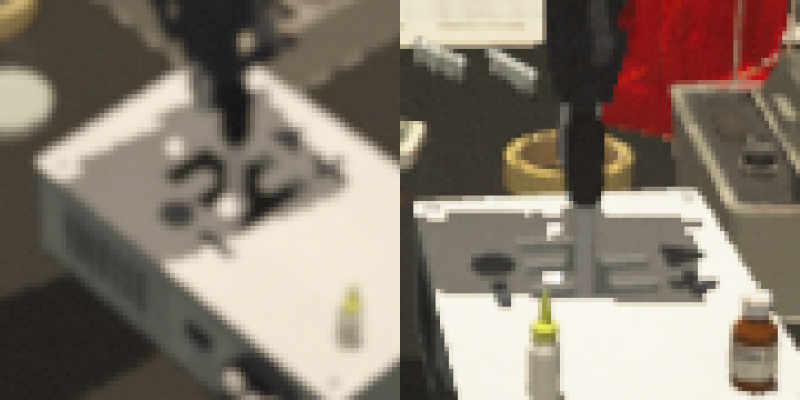

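The handle is now centred: its surface reaches y ≈ -11, which is its radius. I back away and go round to the near side.

Request:
step_arm --commands '[{"gripper":1,"x":0,"y":10,"z":0,"spin":0},{"gripper":1,"x":0,"y":25,"z":0,"spin":0},{"gripper":1,"x":30,"y":0,"z":0,"spin":0},{"gripper":1,"x":30,"y":0,"z":0,"spin":0},{"gripper":1,"x":0,"y":-20,"z":3,"spin":0},{"gripper":1,"x":0,"y":-20,"z":3,"spin":0},{"gripper":1,"x":0,"y":-20,"z":0,"spin":0},{"gripper":1,"x":0,"y":0,"z":0,"spin":0},{"gripper":1,"x":-15,"y":0,"z":0,"spin":0},{"gripper":1,"x":-10,"y":0,"z":0,"spin":0}]'

```text
time: 11.7
eef_pos: [0.492, -0.0283, 0.1495]
tcp_rot: [-0.013, 1.0, 0.0, 0.0]
contact_force: [-1.1, -0.3, 0.5]
opening: 0.003
finger_force: 0.0
```

```bash
python3 -c "
from h import *
look('p6'); rodfit('p6d',yr=(-30,15),xr=(-20,25))"
```

```text
[-34.4   2.5 149.5] [-1.1 -0.3  0.5] 11.7
98 24 [  0.3  -3.  104.1] [-4.2 -7.8 98.1] [  5.6   0.7 109.1]
110 21 [ -0.2  -4.  115.9] [ -5.   -7.5 110.9] [  5.3  -1.4 121.8]
122 23 [ -0.8  -3.6 127.5] [ -7.7  -7.3 123. ] [  7.    1.6 133.8]
134 35 [ -1.6  -6.2 141. ] [-10.3 -11.2 134.4] [ 10.    0.9 145.7]
146 44 [ -2.1  -7.4 151.6] [-10.3 -11.2 146.1] [  9.5  -0.6 157.8]
158 41 [ -2.1  -6.8 164.3] [-10.9 -11.4 158.7] [  9.   -1.  169.7]
170 46 [ -2.2  -4.6 175.4] [-10.8 -12.5 171. ] [  9.1   7.2 180.6]
```

Request:
step_arm --commands '[{"gripper":1,"x":-3,"y":0,"z":0,"spin":0},{"gripper":1,"x":-3,"y":0,"z":0,"spin":0},{"gripper":1,"x":-3,"y":0,"z":0,"spin":0},{"gripper":1,"x":-3,"y":0,"z":0,"spin":0},{"gripper":1,"x":-3,"y":0,"z":0,"spin":0},{"gripper":1,"x":-3,"y":0,"z":0,"spin":0},{"gripper":1,"x":-3,"y":0,"z":0,"spin":0},{"gripper":1,"x":-3,"y":0,"z":0,"spin":0},{"gripper":1,"x":0,"y":0,"z":0,"spin":0},{"gripper":1,"x":0,"y":0,"z":0,"spin":0}]'

```text
time: 12.8
eef_pos: [0.5156, -0.0285, 0.1493]
tcp_rot: [-0.013, 1.0, -0.0, 0.0]
contact_force: [-0.3, -1.0, -0.3]
opening: -0.003
finger_force: 0.2
```

```bash
python3 -c "
from h import *
look('p7'); rodfit('p7d',yr=(-30,15),xr=(0,60))"
```

```text
[-10.9   1.8 149.3] [-0.3 -1.  -0.3] 12.8
98 24 [  7.6  -3.3 104.8] [ 3.3 -7.8 98.6] [ 13.4  -0.5 109.5]
110 21 [  9.   -2.9 115.3] [  3.4  -8.1 110.7] [ 15.    2.9 121.7]
122 21 [  8.7  -4.8 127.3] [  3.   -7.7 122.1] [ 16.5   0.9 132. ]
134 39 [ 10.5  -7.3 140.1] [  2.  -11.2 134. ] [ 21.3  -1.9 145.4]
146 43 [ 10.1  -7.  151.8] [  1.7 -12.  146.1] [ 21.2   3.5 158. ]
158 40 [ 10.   -7.3 163.7] [  1.9 -11.3 158.1] [ 23.2   2.4 169.7]
170 37 [ 14.3  -6.2 175.6] [  1.4 -11.6 170.3] [ 22.8   4.  179.8]
```

The lever is entering the middle far slot with almost no force. I carry on.

Request:
step_arm --commands '[{"gripper":1,"x":-3,"y":0,"z":0,"spin":0},{"gripper":1,"x":-3,"y":0,"z":0,"spin":0},{"gripper":1,"x":-3,"y":0,"z":0,"spin":0},{"gripper":1,"x":-3,"y":0,"z":0,"spin":0},{"gripper":1,"x":-3,"y":0,"z":0,"spin":0},{"gripper":1,"x":-3,"y":0,"z":0,"spin":0},{"gripper":1,"x":-3,"y":0,"z":0,"spin":0},{"gripper":1,"x":-3,"y":0,"z":0,"spin":0},{"gripper":1,"x":0,"y":0,"z":0,"spin":0},{"gripper":1,"x":0,"y":0,"z":0,"spin":0}]'

```text
time: 13.9
eef_pos: [0.5397, -0.0278, 0.1495]
tcp_rot: [-0.013, 1.0, -0.0, 0.0]
contact_force: [-1.0, -0.2, -1.3]
opening: -0.0
finger_force: 0.4
```

```bash
python3 -c "
from h import *
look('p8'); rodfit('p8d',yr=(-30,15),xr=(0,75))"
```

```text
[ 13.3   1.9 149.5] [-1.  -0.2 -1.3] 13.9
98 25 [ 24.9  -3.4 103. ] [17.9 -6.3 98. ] [ 31.1   0.2 109.2]
110 24 [ 28.6  -2.9 115.8] [ 22.7  -6.  110.1] [3.500e+01 1.000e-01 1.218e+02]
122 27 [ 30.2  -5.6 128.9] [ 24.3  -9.8 122.2] [ 41.6   2.6 133.1]
134 67 [ 27.1  -6.  141.2] [  2.6 -11.9 134. ] [ 46.3   4.5 146. ]
146 93 [ 23.5  -7.5 152.3] [  2.6 -13.1 146.1] [ 50.8   6.  158. ]
158 89 [ 23.1  -6.9 164.1] [  2.6 -15.5 158.2] [ 53.    7.6 169.6]
170 56 [ 23.6  -6.  173.6] [  0.7 -24.  170.1] [ 49.8   9.4 181.3]
```

Request:
step_arm --commands '[{"gripper":1,"x":-1,"y":0,"z":0,"spin":0},{"gripper":1,"x":-1,"y":0,"z":0,"spin":0},{"gripper":1,"x":-1,"y":0,"z":0,"spin":0},{"gripper":1,"x":-1,"y":0,"z":0,"spin":0},{"gripper":1,"x":-1,"y":0,"z":0,"spin":0},{"gripper":1,"x":0,"y":0,"z":0,"spin":0},{"gripper":1,"x":0,"y":0,"z":0,"spin":0},{"gripper":1,"x":0,"y":0,"z":0,"spin":0},{"gripper":1,"x":0,"y":0,"z":0,"spin":0},{"gripper":1,"x":0,"y":0,"z":0,"spin":0}]'

```text
time: 15.0
eef_pos: [0.5445, -0.0277, 0.1494]
tcp_rot: [-0.013, 1.0, -0.0, 0.0]
contact_force: [-1.0, 0.3, 0.3]
opening: 0.003
finger_force: 0.4
```

```bash
python3 -c "
from h import *
look('p9'); rodfit('p9d',yr=(-30,15),xr=(10,75))"
```

```text
[ 18.    1.8 149.4] [-1.   0.3  0.3] 15.0
98 25 [ 27.5  -4.4 103.9] [23.1 -6.9 98.7] [ 35.3   0.9 109.4]
110 26 [ 32.   -3.6 115.9] [ 25.8  -8.3 110.6] [ 39.7   1.8 121.8]
122 29 [ 36.3  -5.5 129.3] [ 29.1  -9.6 122.5] [ 48.8   1.3 133.9]
134 64 [ 33.   -6.  140.8] [ 11.  -11.4 134.2] [ 51.    1.9 145.9]
146 76 [ 33.9  -8.  152.5] [ 10.7 -15.  146.1] [ 54.7   3.8 157.5]
158 85 [ 37.4  -7.6 164. ] [ 10.5 -13.6 158.4] [ 58.    3.2 169.8]
170 36 [ 28.6  -8.2 172.8] [ 10.8 -24.2 170.1] [ 55.    1.9 180.8]
```

Request:
step_arm --commands '[{"gripper":1,"x":-0.5,"y":0,"z":0,"spin":0},{"gripper":1,"x":-0.5,"y":0,"z":0,"spin":0},{"gripper":1,"x":-0.5,"y":0,"z":0,"spin":0},{"gripper":1,"x":-0.5,"y":0,"z":0,"spin":0},{"gripper":1,"x":0,"y":0,"z":0,"spin":0},{"gripper":1,"x":0,"y":0,"z":0,"spin":0},{"gripper":1,"x":0,"y":0,"z":0,"spin":0},{"gripper":1,"x":0,"y":0,"z":0,"spin":0},{"gripper":1,"x":0,"y":0,"z":0,"spin":0},{"gripper":1,"x":0,"y":0,"z":0,"spin":0}]'

```text
time: 16.1
eef_pos: [0.5464, -0.0277, 0.1494]
tcp_rot: [-0.013, 1.0, -0.0, 0.0]
contact_force: [-2.2, 0.4, 0.1]
opening: 0.004
finger_force: 0.5
```

Request:
step_arm --commands '[{"gripper":1,"x":-0.5,"y":0,"z":0,"spin":0},{"gripper":1,"x":-0.5,"y":0,"z":0,"spin":0},{"gripper":1,"x":0,"y":0,"z":0,"spin":0},{"gripper":1,"x":0,"y":0,"z":0,"spin":0},{"gripper":1,"x":0,"y":0,"z":0,"spin":0},{"gripper":1,"x":0,"y":0,"z":0,"spin":0},{"gripper":1,"x":0,"y":0,"z":0,"spin":0},{"gripper":1,"x":0,"y":0,"z":0,"spin":0},{"gripper":1,"x":0,"y":0,"z":0,"spin":0},{"gripper":1,"x":0,"y":0,"z":0,"spin":0}]'

```text
time: 17.1
eef_pos: [0.5474, -0.0276, 0.1494]
tcp_rot: [-0.013, 1.0, -0.0, 0.0]
contact_force: [-0.9, 0.1, -0.1]
opening: -0.002
finger_force: 0.5
```

```bash
python3 -c "
from h import *
look('p10'); rodfit('p10d',yr=(-30,15),xr=(10,75))"
```

```text
[ 21.    1.8 149.4] [-0.9  0.1 -0.1] 17.1
98 22 [ 30.1  -3.6 103.2] [23.8 -7.1 98.2] [ 47.2   1.7 109.4]
110 27 [ 34.4  -3.5 116.3] [ 28.2  -8.1 110.1] [ 42.7   0.3 121.7]
122 29 [ 38.4  -6.2 129.7] [ 31.5 -11.  122.7] [ 48.6   0.7 133.4]
134 69 [ 34.3  -5.9 140.4] [ 10.8 -11.2 134.2] [ 53.1   6.4 145.9]
146 90 [ 35.7  -7.6 151.3] [ 10.3 -15.  146.1] [ 57.9   8.5 158. ]
158 101 [ 33.   -6.7 164.2] [ 10.2 -13.8 158.2] [ 60.3  10.5 169.6]
170 44 [ 25.8  -6.7 172.2] [ 10.  -25.8 170. ] [ 55.4  10.2 181.6]
```

The tilt is now about 0.32 rad with light force. I push one last millimetre, then retreat straight back and up.

Request:
step_arm --commands '[{"gripper":1,"x":-0.5,"y":0,"z":0,"spin":0},{"gripper":1,"x":-0.5,"y":0,"z":0,"spin":0},{"gripper":1,"x":0,"y":0,"z":0,"spin":0},{"gripper":1,"x":0,"y":0,"z":0,"spin":0},{"gripper":1,"x":5,"y":0,"z":0,"spin":0},{"gripper":1,"x":20,"y":0,"z":0,"spin":0},{"gripper":1,"x":30,"y":0,"z":0,"spin":0},{"gripper":1,"x":30,"y":0,"z":-20,"spin":0},{"gripper":1,"x":0,"y":0,"z":-30,"spin":0},{"gripper":1,"x":0,"y":0,"z":0,"spin":0}]'

```text
time: 18.2
eef_pos: [0.4655, -0.0304, 0.204]
tcp_rot: [-0.012, 1.0, -0.001, 0.005]
contact_force: [0.8, -0.3, 1.1]
opening: 0.002
finger_force: 0.0
```

```bash
python3 -c "
from h import *
look('p11'); rodfit('p11d',yr=(-30,15),xr=(10,75))"
```

```text
[-61.    1.1 204. ] [ 0.8 -0.3  1.1] 18.2
98 25 [ 30.2  -3.7 103.8] [25.5 -8.  98. ] [ 38.4   2.3 109.7]
110 23 [ 34.6  -3.1 116.9] [ 29.9  -6.2 110.4] [ 42.6   1.  121.1]
122 32 [ 38.7  -5.7 129.6] [ 31.6 -10.5 122.1] [ 51.4   0.3 133.7]
134 45 [ 42.   -6.3 140.5] [ 32.6 -12.1 134.4] [ 56.2   5.7 146. ]
146 44 [ 46.4  -6.8 152.3] [ 35.7 -12.7 146.4] [ 59.8   2.9 157.7]
158 48 [ 47.7  -5.9 164.2] [ 39.5 -10.3 158.2] [ 59.9   3.3 169.9]
170 11 [ 51.2  -0.9 170.9] [ 48.3  -6.7 170. ] [ 58.2   8.6 172.4]
```

View pics/p11.png

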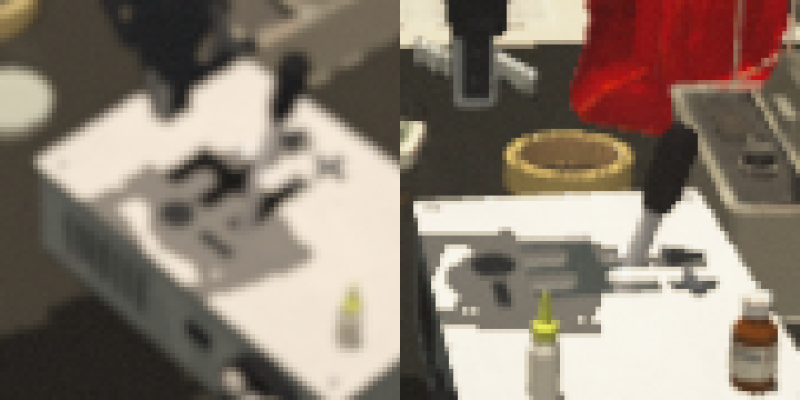

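The lever leans far in the middle slot against the triangle (side view, 640,240 to 675,170), the gripper is clear and the bottles are in place. I let the arm settle and hand in.

Request:
step_arm --commands '[{"gripper":1,"x":0,"y":0,"z":0,"spin":0},{"gripper":1,"x":0,"y":0,"z":0,"spin":0},{"gripper":1,"x":0,"y":0,"z":0,"spin":0},{"gripper":1,"x":0,"y":0,"z":0,"spin":0},{"gripper":1,"x":0,"y":0,"z":0,"spin":0},{"gripper":1,"x":0,"y":0,"z":0,"spin":0},{"gripper":1,"x":0,"y":0,"z":0,"spin":0},{"gripper":1,"x":0,"y":0,"z":0,"spin":0},{"gripper":1,"x":0,"y":0,"z":0,"spin":0},{"gripper":1,"x":0,"y":0,"z":0,"spin":0}]'

```text
time: 19.3
eef_pos: [0.4634, -0.0297, 0.1994]
tcp_rot: [-0.013, 1.0, -0.0, 0.0]
contact_force: [-0.5, 0.6, -0.1]
opening: 0.001
finger_force: 0.0
```

```bash
python3 -c "
from plant import *
print(sign_off())"
```

```text
the job is handed in; nothing more can be done
None
```

I pushed the lever out of park, along the cross channel and into the triangle's slot (middle column, far side), at about 0.32 rad by the cameras. The gripper is clear, the bottles in view were undisturbed, and the job was handed in at about 19 s (no verdict was returned).

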